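# Clear the reference plate and slide its cover home

## Task

Use the orange-handled scraper to sweep all four brass chips off the steel reference plate into the tray at the open end of its wooden case; do not touch the chips with the fingers. Stand the scraper back upright on the bench, and then, with the tray holding all the chips, slide the blue cover into the grooves of the case, over the plate, until it is fully home against the back stop. Leave the dropper bottle, the setting ring and the gauge block where they are.

Things in the scene. Friction and masses are not known exactly. Their poses are not given: they have to be found in the camera images.
- case: Fixed wooden storage case, 260 long (its x) by 150 wide (its y). Origin at bench height, under the centre of the steel plate; z up. +x points to the closed back end, -x to the open mouth and the chip tray; the cover slides in along +x. Back stop: face at x 80, top z 56. Two side ledges (inner faces y +-46.5, top z 46, x -165 to 80) carry the cover's edges. Sizes in the case's frame, mm.
- plate_mid (a point): Centre of the steel reference plate's top face (case x 0, y 0, z 36 mm); axes as the case's. The plate spans case x -80 to 80 and y -47 to 47; the side ledges stand 10 mm above it, and its -x end is open and drops straight into the chip tray.
- tray_mid (a point): Middle of the chip tray (case x -120, y 0, z 10 mm); axes as the case's. The tray spans case x -160 to -80 and y -46 to 46; floor z 10 to 12, front wall top z 32.
- slot_mouth (a point): Middle of the grooves' mouth at ledge height (case x -80, y 0, z 46 mm). For case x -80 to 80 dark strips overhang the ledges (inner edges y +-46.5, underside z 56.5, top z 62.5): grooves 10.5 high, 115 across. Lead-in lips slope up from the mouth to x -96, underside z 64, top z 68. Farther out (to x -160) the ledges are open above; cheeks there (top z 62) narrow from 125 to 115 apart.
- cover: Loose blue panel, 160 long (x), 112 wide (y), 8 thick; black grip bar along x in the middle of its top, 90 long, 18 wide, 40 tall (top 48 above the underside). Origin: centre of underside, z up. About 220 g, same after a half turn. Starts flat on the bench. Home: origin at case x 0, y 0, z 46 mm, one end on the back stop, the other level with the mouth.
- scraper: Loose scraper block standing on its black rubber foot. Foot 24 thick (x) by 82 wide (y) by 30 tall; orange grip above it 28 thick (x) by 66 wide (y), up to 80 above the bench. Origin: centre of the foot's underside, z up. About 220 g. Same after a half turn. It fits between the case's ledges (93 apart) with its width across the case.
- chip0: Loose brass chip, 22 x 14 x 7 mm (x, y, z), about 14 g, origin at the centre of its underside. Starts lying on the steel plate, within case x -75 to 15 and y -47 to 47.
- chip1: Loose brass chip, 22 x 14 x 7 mm (x, y, z), about 14 g, origin at the centre of its underside. Starts lying on the steel plate, within case x -75 to 15 and y -47 to 47.
- chip2: Loose brass chip, 22 x 14 x 7 mm (x, y, z), about 14 g, origin at the centre of its underside. Starts lying on the steel plate, within case x -75 to 15 and y -47 to 47.
- chip3: Loose brass chip, 22 x 14 x 7 mm (x, y, z), about 14 g, origin at the centre of its underside. Starts lying on the steel plate, within case x -75 to 15 and y -47 to 47.
- dropper: Bystander: clear bottle with white cap, 38 diameter, 100 tall, standing; origin under its centre. Leave alone.
- setting_ring: Bystander: dark steel ring lying flat, 72 outside, 36 inside, 22 tall; origin under its centre. Leave alone.
- gauge_block: Bystander: steel block 35 x 100 x 30 tall; origin under its centre. Leave alone.
Not all that is in view belongs to the job. Several things have the shape of the cover; the one meant has the colours described above. Leave any pink look-alike of the scraper alone.

How it is judged:
On the way, in this order (a step that is already met when the one before it is completed fails the run):
1. all four chips lie in the tray (x of chip0 in the frame of case between -0.162 and -0.08 m and y of chip0 in the frame of case between -0.05 and 0.05 m and z of each of chip0, chip1, chip2, chip3 in the frame of case below 0.031 m and x of chip1 in the frame of case between -0.162 and -0.08 m and y of chip1 in the frame of case between -0.05 and 0.05 m and x of chip2 in the frame of case between -0.162 and -0.08 m and y of chip2 in the frame of case between -0.05 and 0.05 m and x of chip3 in the frame of case between -0.162 and -0.08 m and y of chip3 in the frame of case between -0.05 and 0.05 m), for 0.2 s.
2. with the chips in the tray, the scraper stands upright on the bench (all of step 1 and height (world z) of scraper between -0.004 and 0.006 m and angle between scraper's own z axis and vertical below 0.1 rad and linear speed of scraper below 0.02 m/s), for 0.2 s.
3. the cover is home in its grooves with all chips in the tray (all of step 1 and x of cover in the frame of case above -0.005 m and y of cover in the frame of case between -0.004 and 0.004 m and z of cover in the frame of case between 0.043 and 0.0495 m and angle between cover's own z axis and vertical below 0.04 rad and angle between the x axis of cover and the x axis of case, either way round below 0.05 rad), for 0.2 s.
At the end, for the whole second after the job is handed in: All four chips in the tray; cover at rest in the grooves, origin within 5 mm of home lengthwise, 4 mm sideways, z 43 to 49.5 mm in the case, tilt under 0.04 and yaw error under 0.05 rad; scraper at rest on the bench, upright within 0.1 rad (all of step 3 and height (world z) of scraper between -0.004 and 0.006 m and angle between scraper's own z axis and vertical below 0.1 rad and linear speed of each of scraper, cover below 0.02 m/s); the robot touches nothing.
It fails at once if the fingers press on a chip with more than 0.5 N (contact force between the fingers and chip0 above 0.5 N or contact force between the fingers and chip1 above 0.5 N or contact force between the fingers and chip2 above 0.5 N or contact force between the fingers and chip3 above 0.5 N).
It fails at once if the dropper is moved by more than 20 mm (distance of dropper from where it was at the start of the episode above 0.02 m).
It fails at once if the setting ring is moved by more than 20 mm (distance of setting_ring from where it was at the start of the episode above 0.02 m).
It fails at once if the gauge block is moved by more than 20 mm (distance of gauge_block from where it was at the start of the episode above 0.02 m).
It also fails if it takes over 64 s, if anything falls off the work surface, if the arm or the gripper's body presses on something with over 40 N, if the wrist force passes 120 N, or if a joint passes its speed limit or range.

## Robot

A 6-joint arm with a two-finger parallel gripper is mounted at the origin on the work surface. World frame = base frame: x ahead of the robot, y to its left, z up, the work surface at z = 0. Lengths are in m, angles in rad, forces in N, time in s.
With the tool pointing down it reaches from about 0.35 to 0.975 m from the base axis. Payload 4.9 kg.
Tool frame: the origin (TCP) lies at the very end of the fingers, on their centre line; the grasp point (between the pads) lies 19 mm behind it (grip_depth is the distance from the TCP to the grasp point, in m); z points along the fingers, y is the line along which they close (so a half turn about z gives the same grasp; the last joint's range is limited). The gripper opens to 85 mm and grips with 20 to 120 N. Pads are 22 mm wide; open, the fingers measure 114 mm over their backs; the gripper's body (76 mm by 85 mm) begins 54 mm behind the grasp point. The pads swing forward as they close: fully open they stand 13 mm farther back than shut.
Start: joints at [1.077, 0.053, 1.613, -0, 1.476, -0.119], TCP at [0.229, 0.582, 0.231] pointing down, gripper open.
Joint ranges: [-3.01, 3.01], [-1.01, 2.22], [0.06, 2.58], [-1.02, 4.17], [0.09, 2.62], [-3.14, 3.14]. Speed limits (rad/s): [2.57, 2.57, 3.14, 3.14, 3.14, 3.14].

## Interface

Orientations are given as a rotation vector (axis times angle).
In Python, from workcell import get_state, read_camera, sign_off, grip_depth gives the robot as it stands.
- The arm moves only by the tool carry_out, never from a script. Its argument "moves" is a list of rows, each a list of 6 numbers: the shift along the tool's x, y, z each as a share of 0.025 m, from -1 to 1, then the turn, a rotation vector about the tool's x, y, z each as a share of 120 degrees, from -1 to 1. In form: [[x, y, z, wx, wy, wz], ...]. A call has 1 to 10 rows; each row shifts and turns the commanded pose from where the row before left it, along the tool's axes as they then stand; what a row does not reach is not made up. A row lasts 1/12 s, in which the tool goes at most 41.7 mm and 7.16 degrees, less where a joint would pass 70% of its speed; a pose out of reach is approached as far as the arm can. A call with a number of a shift or a turn outside -1 to 1 is refused whole. A call with a gripper value outside its range is refused whole. "hand" is the opening, from 0 (shut) to 1 (fully open), set as the call begins (left out, the last holds). The fingers move at their own pace and stop on an object; the grip force is fixed at half the most. Time passes only in rows, so rows that do not move let the fingers close. It gives the time, the measured TCP pose, the force, the opening and the grip force at its end, in the units of the state.
- get_state(): the state, without advancing time (a new reading comes with each control period).
- read_camera(name): name is "side" or "top" or "wrist"; returns a dict with "img" (480x640x3 uint8, red, green, blue), "fx", "fy", "cx", "cy" (pixels), "dist" ([k1, k2, p1, p2, k3] as OpenCV has them; the pictures are not rectified), "origin" and "attitude" of the camera in the world. Camera axes: x right, y down, z forward; pixel columns grow to the right and rows downward; lengths in m; the calibration is good to about 2 mm. A picture is of the moment at which its call begins. There is no depth.
- sign_off(): hands the job in; it is judged then, once.
The state is a dict: "time": time; "joint_pos": joint angles; "joint_velocities": joint speeds; "effort": joint torques, N m; "tool_pos": TCP position; "tcp_rot": TCP orientation; "wrist_force": force on the tool from outside, world axes, zero at the start; "ft_torque": the same for the moment, N m; "finger_gap": finger opening in m; "finger_force": force on a finger pad.
Only numpy, scipy, OpenCV 4.12 (cv2) and the standard library are available. Lean on these libraries where they do the work, as an engineer would, in place of code of your own. Each camera call takes 0.05 s, during which the arm holds its last target. There are 200 camera calls.

## Working session

There is one attempt and no reset: what is moved stays moved. The work goes in short steps, Python scripts to look and compute and a tool call to move; the robot and the scene stay as the last step left them, time stands still between calls to the robot, and variables do not carry over. Pictures are saved under pics/ and viewed, at most 11 in all, crops included, and the job is handed in when it is done.

Besides the shell and the picture viewer there is one more tool, called after "Call:" as name([rows], argument=value, ...), one row to a line, values as JSON. carry_out: Moves the arm, as the interface text tells. Its arguments: {"type":"object","properties":{"moves":{"type":"array","items":{"type":"array","items":{"type":"number","minimum":-1,"maximum":1}}},"hand":{"type":"number"}},"required":["moves"]}

```bash
mkdir -p pics
cat > h.py <<'E'
import numpy as np, cv2
from scipy.spatial.transform import Rotation as R
from workcell import *
np.set_printoptions(precision=4,suppress=True)
def rot(a):
    a=np.array(a,float)
    if a.shape==(3,3): return a
    return R.from_rotvec(a).as_matrix() if a.size==3 else R.from_quat(a).as_matrix()
def cam(c):
    K=np.array([[c['fx'],0,c['cx']],[0,c['fy'],c['cy']],[0,0,1]]);return K,np.array(c['dist'],float),np.array(c['origin'],float),rot(c['attitude'])
def px2w(c,uv,z):
    K,d,o,A=cam(c);p=cv2.undistortPoints(np.array(uv,float).reshape(-1,1,2),K,d)[:,0]
    v=np.c_[p,np.ones(len(p))]@A.T; z=np.broadcast_to(z,len(p))
    return o+v*((z-o[2])/v[:,2])[:,None]
def w2px(c,P):
    K,d,o,A=cam(c);return cv2.projectPoints((np.array(P,float).reshape(-1,3)-o)@A,np.zeros(3),np.zeros(3),K,d)[0][:,0]
def snap(n,f):
    c=read_camera(n);cv2.imwrite('pics/'+f+'.png',c['img'][:,:,::-1]);np.save('pics/'+f,c,allow_pickle=True);return c
def load(f): return np.load('pics/'+f+'.npy',allow_pickle=True).item()
E
python3 - <<'E'
from h import *
for n in('top','side'):
    c=snap(n,n+'0');print({k:v for k,v in c.items() if k!='img'})
print(get_state(),grip_depth)
E
```

```text
{'fx': 555.5009667677143, 'fy': 555.5009667677143, 'cx': 326.3232779074202, 'cy': 231.29485300845985, 'dist': array([0.0519, 0.    , 0.    , 0.    , 0.    ]), 'origin': array([0.3791, 0.0273, 1.3883]), 'attitude': array([-2.1584,  2.1685, -0.1412])}
{'fx': 441.1825875931248, 'fy': 441.1825875931248, 'cx': 316.659179944625, 'cy': 240.18204940491822, 'dist': array([-0.0987,  0.    ,  0.    ,  0.    ,  0.    ]), 'origin': array([ 0.4537, -1.0388,  0.6804]), 'attitude': array([-2.1123,  0.0469, -0.0571])}
{'time': 0.1, 'joint_pos': array([ 1.077 ,  0.0533,  1.6142, -0.    ,  1.476 , -0.119 ]), 'joint_velocities': array([ 0.0002, -0.0013, -0.0027,  0.0011,  0.0002,  0.0014]), 'effort': array([ -0.    , -39.4904, -37.1363,  -0.0001,   0.004 ,  -0.    ]), 'tool_pos': array([0.2285, 0.5811, 0.2302]), 'tcp_rot': array([-0.5852, -3.086 ,  0.0028]), 'wrist_force': array([-0.1358,  0.4259, -0.3064]), 'ft_torque': array([ 0.0411, -0.0168,  0.0167]), 'finger_force': 0.0, 'finger_gap': 0.08563696139009415} 0.0187
```

View pics/top0.png

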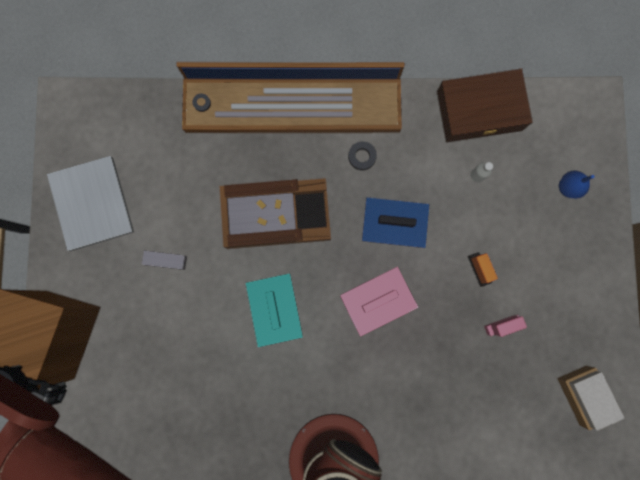

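View pics/side0.png

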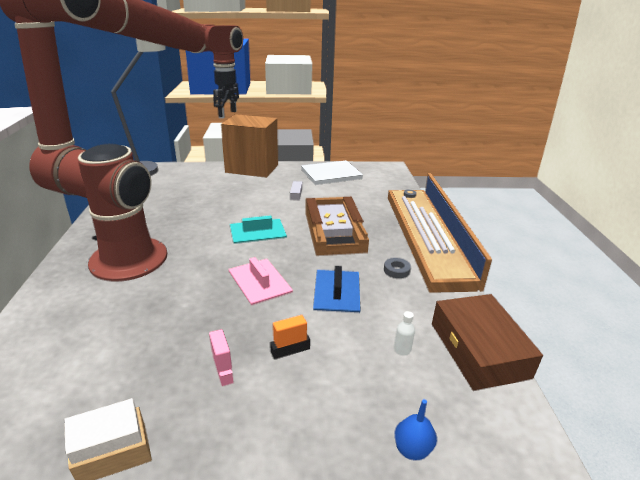

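The top image shows:
- **Case:** (275,213), with its black tray towards the right (world -y) and the chips at about (261,204), (278,205), (263,222), (282,220).
- **Cover candidates:** teal (274,310), pink (380,300) and blue with a black bar (396,222). The blue one fits the description.
- **Scraper candidates:** orange on a black foot (483,268) and pink (507,327). The orange one fits.
- **Bystanders:** dropper (484,170), ring (362,156), gauge block (164,260).

I'll confirm this in one enlarged crop.

Run:
```python
from h import *
c=load('top0');a=c['img'][165:295,205:505,::-1]
cv2.imwrite('pics/crop0.png',cv2.resize(a,(798,346),interpolation=cv2.INTER_CUBIC))
hsv=cv2.cvtColor(c['img'],cv2.COLOR_RGB2HSV)
def blobs(lo,hi,amin):
    m=cv2.inRange(hsv,lo,hi)
    for k in cv2.findContours(m,cv2.RETR_EXTERNAL,cv2.CHAIN_APPROX_NONE)[0]:
        if cv2.contourArea(k)>=amin:
            r=cv2.minAreaRect(k);print(np.array(r[0]),np.array(r[1]),r[2],cv2.contourArea(k),cv2.boxPoints(r).ravel().round(1))
print('blue');blobs((100,120,60),(120,255,255),800)
print('orange');blobs((8,170,120),(20,255,255),100)
print('brass');blobs((15,100,120),(30,255,255),8)
```

```text
blue
[395.3781 222.0976] [62.6147 42.737 ] 6.340191841125488 2563.0 [361.9 239.9 366.6 197.4 428.9 204.3 424.1 246.8]
orange
brass
[486.8876 267.6302] [25.6923  9.4615] 67.38013458251953 180.0 [477.6 257.6 486.3 254.  496.2 277.7 487.5 281.3]
[261.7 221.1] [7.6026 4.0249] 26.56505012512207 24.0 [257.4 221.2 259.2 217.6 266.  221.  264.2 224.6]
[281.9 219.3] [7.6026 4.0249] 63.43495178222656 25.0 [278.4 216.8 282.  215.  285.4 221.8 281.8 223.6]
[261. 204.] [7.0711 4.2426] 45.0 27.0 [257. 203. 260. 200. 265. 205. 262. 208.]
[277.6923 203.5385] [4.3146 7.4524] 11.309932708740234 24.5 [274.8 206.8 276.3 199.5 280.5 200.3 279.1 207.6]
[201.  101.5] [3. 4.] 90.0 10.5 [199. 100. 203. 100. 203. 103. 199. 103.]
[212.6951  98.2439] [8.4334 4.529 ] 51.34019470214844 17.0 [208.3  96.4 211.8  93.5 217.1 100.1 213.6 103. ]
[307.   84.5] [ 3. 60.] 90.0 115.5 [277.  83. 337.  83. 337.  86. 277.  86.]
[291.5 103.5] [ 41. 211.] 90.0 3117.0 [186.  83. 397.  83. 397. 124. 186. 124.]
```

View pics/crop0.png

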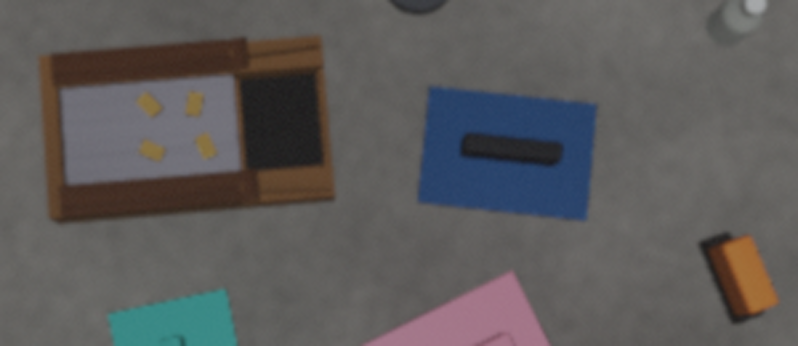

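The crop confirms the blue cover with its black bar, the orange scraper on its black foot, and four chips near the middle of the plate. Next I'll estimate rough poses.

```bash
cat >> h.py <<'E'
from scipy.optimize import least_squares
def fit(c,obs,p0):
    """obs: list of (model xyz mm, uv); planar pose x,y,yaw"""
    M=np.array([o[0] for o in obs],float)/1e3;U=np.array([o[1] for o in obs],float)
    def P(p): 
        q=M@R.from_euler('z',p[2]).as_matrix().T; return q+[p[0],p[1],0]
    s=least_squares(lambda p:(w2px(c,P(p))-U).ravel(),p0,loss='soft_l1');return s.x,np.abs(s.fun).reshape(-1,2),P
def inframe(p,w): return (np.array(w)-[p[0],p[1],0])@R.from_euler('z',p[2]).as_matrix()
E
python3 - <<'E'
from h import *
c=load('top0'); f=lambda x,y:(x/2.66+205,y/2.66+165)
# case: +x -> world +y ; case +y -> world -x (image down)
obs=[((-96,-46.5,68),f(247,66)),((-96,46.5,68),f(258,173)),((-165,-75,62),f(321,38)),((-165,75,62),f(333,198)),
 ((95,-75,62),f(41,56)),((95,75,62),f(53,220))]
p,e,_=fit(c,obs,[.6,.13,1.57]);print('case',p);print(e)
b=[361.9,239.9,366.6,197.4,428.9,204.3,424.1,246.8]
w=px2w(c,np.array(b).reshape(4,2),.008);print('cover',w.mean(0),np.diff(w[:,:2],axis=0),np.linalg.norm(np.diff(w[:,:2],axis=0),axis=1))
d=w[2]-w[1];print('yaw',np.arctan2(d[1],d[0]))
w=px2w(c,np.array([477.6,257.6,486.3,254.,496.2,277.7,487.5,281.3]).reshape(4,2),.08);print('scr',w,w.mean(0),np.linalg.norm(np.diff(w[:,:2],axis=0),axis=1));d=w[2]-w[1];print(np.arctan2(d[1],d[0]))
ch=px2w(c,[[261.7,221.1],[281.9,219.3],[261,204],[277.7,203.5]],.043);print('chips',inframe(p,ch))
s=get_state();print(rot(s['tcp_rot']))
snap('wrist','w0');cc=load('w0');print(cc['origin'],rot(cc['attitude']),cc['fx'])
for g in ([362,156],[484,170],[164,260]): print(px2w(c,g,.03))
E
```

```text
case [0.5832 0.1726 1.643 ]
[[0.9897 1.65  ]
 [0.3642 0.4442]
 [0.7392 0.9602]
 [1.0584 0.0392]
 [1.1426 0.1184]
 [2.1975 0.048 ]]
cover [ 0.5695 -0.1595  0.008 ] [[ 0.1077 -0.0132]
 [-0.0183 -0.1566]
 [-0.1074  0.0149]] [0.1085 0.1576 0.1084]
yaw -1.6871746704309196
scr [[ 0.474  -0.3416  0.08  ]
 [ 0.4825 -0.3623  0.08  ]
 [ 0.4268 -0.383   0.08  ]
 [ 0.4184 -0.3624  0.08  ]] [ 0.4504 -0.3623  0.08  ] [0.0224 0.0595 0.0223]
-2.7852663954197427
chips [[ 0.0002  0.0151  0.043 ]
 [-0.0491  0.0144  0.043 ]
 [-0.0008 -0.0273  0.043 ]
 [-0.0416 -0.0254  0.043 ]]
[[-0.9306  0.3661 -0.0009]
 [ 0.3661  0.9306 -0.0017]
 [ 0.0002 -0.0019 -1.    ]]
[0.1552 0.6099 0.3723] [[ 0.366   0.8842  0.2902]
 [ 0.9306 -0.3472 -0.1156]
 [-0.0015  0.3124 -0.95  ]] 421.05134326829244
[[ 0.7335 -0.0763  0.03  ]]
[[ 0.6962 -0.3796  0.03  ]]
[[0.4753 0.4089 0.03  ]]
```

```bash
cat >> h.py <<'E'
def go(pos,a=None):
    """moves needed now: shift in tool axes (rows of <=25mm, units of .025), then turn about tool z (units of 120deg)"""
    s=get_state();A=rot(s['tcp_rot']);v=A.T@(np.array(pos)-s['tool_pos'])/.025
    cur=np.arctan2(A[1,1],A[0,1]);print('now',s['tool_pos'],'a',cur,'tilt',A[:2,2],'F',s['wrist_force'],'t',s['time'])
    n=max(1,int(np.ceil(np.abs(v).max())));print('shift',v,'rows',n,'each',v/n)
    if a is not None:
        d=-((a-cur+np.pi)%(2*np.pi)-np.pi);u=d/np.radians(120);m=max(1,int(np.ceil(abs(u)/.058)));print('turn z',u,'rows',m,'each',u/m)
E
python3 -c "
from h import *
go([.583,.173,.25],.072)"
```

```text
now [0.2286 0.5812 0.2303] a 1.1960021624280972 tilt [-0.0008 -0.0014] F [0.3257 0.4581 0.2552] t 0.15
shift [-19.17   -10.0048  -0.7745] rows 20 each [-0.9585 -0.5002 -0.0387]
turn z 0.5366715005892334 rows 10 each 0.05366715005892334
```

Call:
carry_out([
  [-0.96,-0.5,-0.04,0,0,0],
  [-0.96,-0.5,-0.04,0,0,0],
  [-0.96,-0.5,-0.04,0,0,0],
  [-0.96,-0.5,-0.04,0,0,0],
  [-0.96,-0.5,-0.04,0,0,0],
  [-0.96,-0.5,-0.04,0,0,0],
  [-0.96,-0.5,-0.04,0,0,0],
  [-0.96,-0.5,-0.04,0,0,0],
  [-0.96,-0.5,-0.04,0,0,0],
  [-0.96,-0.5,-0.04,0,0,0],
])

```text
time: 0.98
tool_pos: [0.4069, 0.3762, 0.241]
tcp_rot: [-0.585, -3.086, 0.001]
wrist_force: [-0.3, 0.5, 0.6]
finger_gap: 0.0854
finger_force: 0.0
```

Call:
carry_out([
  [-0.96,-0.5,-0.04,0,0,0],
  [-0.96,-0.5,-0.04,0,0,0],
  [-0.96,-0.5,-0.04,0,0,0],
  [-0.96,-0.5,-0.04,0,0,0],
  [-0.96,-0.5,-0.04,0,0,0],
  [-0.96,-0.5,-0.04,0,0,0],
  [-0.96,-0.5,-0.04,0,0,0],
  [-0.96,-0.5,-0.04,0,0,0],
  [-0.96,-0.5,-0.04,0,0,0],
  [-0.96,-0.5,-0.04,0,0,0],
])

```text
time: 1.82
tool_pos: [0.5845, 0.172, 0.2509]
tcp_rot: [-0.585, -3.086, 0.0]
wrist_force: [0.2, 0.5, 0.4]
finger_gap: 0.0855
finger_force: 0.0
```

Call:
carry_out([
  [0,0,0,0,0,0.054],
  [0,0,0,0,0,0.054],
  [0,0,0,0,0,0.054],
  [0,0,0,0,0,0.054],
  [0,0,0,0,0,0.054],
  [0,0,0,0,0,0.054],
  [0,0,0,0,0,0.054],
  [0,0,0,0,0,0.054],
  [0,0,0,0,0,0.053],
  [0,0,0,0,0,0.053],
])

```text
time: 2.65
tool_pos: [0.5837, 0.1732, 0.2508]
tcp_rot: [-2.149, -2.291, 0.001]
wrist_force: [-0.1, 0.5, 0.4]
finger_gap: 0.0855
finger_force: 0.0
```

Run:
```python
from h import *
c=snap('wrist','w1');snap('top','top1');s=get_state();print(s['tool_pos'],rot(s['tcp_rot'])[:,1],s['time'])
p=[.5832,.1726,1.643]
for z,pts in ((68,[(-96,-46.5),(-96,46.5)]),(62.5,[(-80,-46.5),(80,-46.5),(80,46.5),(-80,46.5)]),(36,[(-80,-46.5),(80,-46.5),(80,46.5),(-80,46.5)])):
    P=np.array([(*q,z) for q in pts])/1e3@R.from_euler('z',p[2]).as_matrix().T+[p[0],p[1],0];print(z,w2px(c,P))
cv2.imwrite('pics/w1b.png',cv2.resize(c['img'][:,:,::-1],(800,600),interpolation=cv2.INTER_CUBIC))
```

```text
[0.5837 0.1732 0.2508] [ 0.9976  0.0694 -0.0007] 2.75
68 [[370.4843 313.8053]
 [262.7272 314.5991]]
62.5 [[370.2909 294.154 ]
 [376.9231  98.8836]
 [252.023   99.9822]
 [262.6152 294.9613]]
36 [[366.883  281.5635]
 [372.5231  98.945 ]
 [256.9018  99.9623]
 [266.1848 282.3269]]
```

View pics/w1b.png

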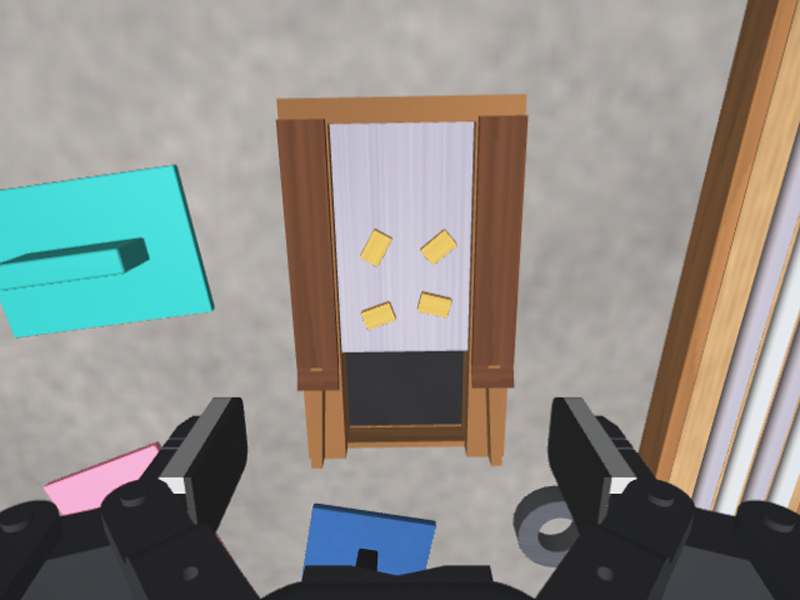

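The wrist view shows the case and all four chips. In 800x600 coordinates the lip corners are at (338,389) and (472,387), the plate's end edge at (342,352)–(467,350), and the strip back corners at about (325,120) and (478,117). I'll refit the case pose from these points.

Run:
```python
from h import *
c=load('w1');f=lambda x,y:(x/1.25,y/1.25)
obs=[((-96,-46.5,68),f(472,387)),((-96,46.5,68),f(338,389)),((-80,-46.5,36),f(467,350)),((-80,46.5,36),f(342,352)),
((80,-46.5,62.5),f(478,117)),((80,46.5,62.5),f(325,120)),((80,-46.5,36),f(474,122)),((80,46.5,36),f(329,124))]
p,e,_=fit(c,obs,[.58,.17,1.643]);print(p);print(e)
t=load('top0');g=lambda x,y:(x/2.66+205,y/2.66+165)
Rz=R.from_euler('z',p[2]).as_matrix()
# residuals in top view (2.66x crop px)
for m,uv in (((-96,-46.5,68),(247,66)),((-96,46.5,68),(258,173)),((-165,-75,62),(321,38)),((-165,75,62),(333,198)),((-80,-46.5,36),(237,75)),((-80,46.5,46),(242,172))):
    q=w2px(t,Rz@np.array(m)/1e3+[p[0],p[1],0])[0];print(m,(q-[205,165])*2.66-uv)
hsv=cv2.cvtColor(c['img'],cv2.COLOR_RGB2HSV);m=cv2.inRange(hsv,(18,110,120),(30,255,255));m[:170]=0;m[280:]=0;m[:,:270]=0;m[:,380:]=0
for k in cv2.findContours(m,0,1)[0]:
    if cv2.contourArea(k)>80: print('chip',inframe(p,px2w(c,cv2.minAreaRect(k)[0],.041))*1e3)
```

```text
[0.5888 0.1753 1.6506]
[[0.5291 1.4521]
 [0.2403 1.3747]
 [0.287  1.0769]
 [0.5962 1.2122]
 [1.6166 1.5299]
 [1.171  1.2446]
 [0.1232 2.1285]
 [0.01   1.772 ]]
(-96, -46.5, 68) [-0.7765 -2.4446]
(-96, 46.5, 68) [-3.6251 -8.1827]
(-165, -75, 62) [-1.7342 -9.8589]
(-165, 75, 62) [ 0.3147 -7.4841]
(-80, -46.5, 36) [-6.5032 -3.2773]
(-80, 46.5, 46) [-4.1845 -2.6465]
chip [[-50.7913  18.4192  41.    ]]
chip [[-43.3378 -21.4129  41.    ]]
chip [[ -1.8956 -23.7939  41.    ]]
chip [[-1.562 18.606 41.   ]]
```

```bash
python3 -c "
from h import *
go([.450,-.362,.2],-1.215)"
```

```text
now [0.5837 0.1732 0.2508] a 0.06944119604048289 tilt [-0.0007 -0.0001] F [ 0.3245 -1.1889 -0.3804] t 2.75
shift [-20.9846  -6.8207   2.0405] rows 21 each [-0.9993 -0.3248  0.0972]
turn z 0.6132754963821272 rows 11 each 0.05575231785292065
```

Call:
carry_out([
  [-1,-0.32,0.1,0,0,0],
  [-1,-0.32,0.1,0,0,0],
  [-1,-0.32,0.1,0,0,0],
  [-1,-0.32,0.1,0,0,0],
  [-1,-0.32,0.1,0,0,0],
  [-1,-0.32,0.1,0,0,0],
  [-1,-0.32,0.1,0,0,0],
  [-1,-0.32,0.1,0,0,0],
  [-1,-0.32,0.1,0,0,0],
  [-1,-0.32,0.1,0,0,0],
])

```text
time: 3.58
tool_pos: [0.5208, -0.0828, 0.2261]
tcp_rot: [-2.139, -2.301, 0.0]
wrist_force: [0.4, -0.6, -0.4]
finger_gap: 0.0856
finger_force: 0.0
```

Call:
carry_out([
  [-1,-0.32,0.1,0,0,0],
  [-1,-0.32,0.1,0,0,0],
  [-1,-0.32,0.1,0,0,0],
  [-1,-0.32,0.1,0,0,0],
  [-1,-0.32,0.1,0,0,0],
  [-1,-0.32,0.1,0,0,0],
  [-1,-0.32,0.1,0,0,0],
  [-1,-0.32,0.1,0,0,0],
  [-1,-0.32,0.1,0,0,0],
  [-1,-0.32,0.1,0,0,0],
])

```text
time: 4.42
tool_pos: [0.4583, -0.3378, 0.201]
tcp_rot: [-2.139, -2.3, -0.0]
wrist_force: [0.8, -0.8, 0.4]
finger_gap: 0.0856
finger_force: 0.0
```

Call:
carry_out([
  [-1,-0.4,0,0,0,0.056],
  [0,0,0,0,0,0.056],
  [0,0,0,0,0,0.056],
  [0,0,0,0,0,0.056],
  [0,0,0,0,0,0.056],
  [0,0,0,0,0,0.056],
  [0,0,0,0,0,0.056],
  [0,0,0,0,0,0.056],
  [0,0,0,0,0,0.056],
  [0,0,0,0,0,0.056],
])

```text
time: 5.25
tool_pos: [0.4506, -0.3622, 0.201]
tcp_rot: [-3.057, -0.723, 0.0]
wrist_force: [-0.3, 0.5, 0.7]
finger_gap: 0.0852
finger_force: 0.0
```

Call:
carry_out([
  [0,0,0,0,0,0.053],
  [0,0,0,0,0,0],
])

```text
time: 5.42
tool_pos: [0.4506, -0.3622, 0.2011]
tcp_rot: [-3.091, -0.558, 0.0]
wrist_force: [0.1, -0.3, 0.6]
finger_gap: 0.085
finger_force: 0.0
```

Run:
```python
from h import *
c=snap('wrist','w2');s=get_state();print(s['tool_pos'],s['time'])
hsv=cv2.cvtColor(c['img'],cv2.COLOR_RGB2HSV)
m=cv2.inRange(hsv,(5,150,60),(22,255,255))
k=max(cv2.findContours(m,0,1)[0],key=cv2.contourArea);print(cv2.contourArea(k),cv2.approxPolyDP(k,4,True)[:,0])
cv2.imwrite('pics/w2b.png',c['img'][:,:,::-1])
go([.45,-.362,.2],-1.215)
```

```text
[ 0.4506 -0.3622  0.2011] 5.4667
4241.5 [[303 167]
 [297 179]
 [299 270]
 [334 272]
 [338 176]
 [334 167]]
now [ 0.4506 -0.3622  0.2011] a -1.2102261505261926 tilt [-0.0003  0.0003] F [-0.0688 -0.4675 -0.6845] t 5.4667
shift [-0.0187 -0.0151  0.0435] rows 1 each [-0.0187 -0.0151  0.0435]
turn z 0.0022793452239992904 rows 1 each 0.0022793452239992904
```

View pics/w2b.png

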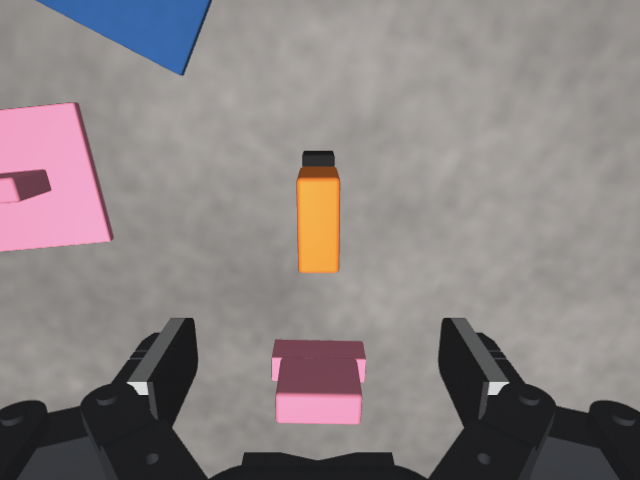

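The orange scraper's top face has corners (297,179), (338,178), (334,272) and (299,270), and it sits square to the fingers. The pink look-alike is lower in the image at (318,380).

Run:
```python
from h import *
c=load('w2')
w=px2w(c,[[297.5,178],[338.5,178],[335,271.5],[299,271.5]],.08);print(w,np.linalg.norm(np.diff(w,axis=0),axis=1));m=w.mean(0);print(m)
d=w[3]+w[2]-w[0]-w[1];print('long axis',np.arctan2(d[1],d[0]))
print(w2px(c,[*m[:2],.08]),w2px(c,[.4504,-.3623,.08]))
t=load('top1');print('in top',w2px(t,[m[0],m[1],.08]))
pp=px2w(c,[[280,341],[365,341],[278,395],[362,395]],[.03,.03,.08,.08]);print(pp)
go([m[0],m[1],.043])
```

```text
[[ 0.4787 -0.3394  0.08  ]
 [ 0.4877 -0.3635  0.08  ]
 [ 0.4278 -0.3844  0.08  ]
 [ 0.4193 -0.3616  0.08  ]] [0.0258 0.0635 0.0243]
[ 0.4534 -0.3622  0.08  ]
long axis -2.794690307142618
[[317.4816 226.4391]] [[316.0131 230.6009]]
in top [[486.7815 266.3493]]
[[ 0.3331 -0.373   0.03  ]
 [ 0.3584 -0.4408  0.03  ]
 [ 0.3198 -0.3805  0.08  ]
 [ 0.3418 -0.4394  0.08  ]]
now [ 0.4506 -0.3622  0.2011] a -1.2102261505261926 tilt [-0.0003  0.0003] F [-0.0688 -0.4675 -0.6845] t 5.4667
shift [0.1065 0.0429 6.3234] rows 7 each [0.0152 0.0061 0.9033]
```

Call:
carry_out([
  [0.05,0.02,0.9,0,0,-0.005],
  [0,0.02,0.9,0,0,0],
  [0,0,0.9,0,0,0],
  [0,0,0.9,0,0,0],
  [0,0,0.9,0,0,0],
  [0,0,0.9,0,0,0],
  [0,0,0.9,0,0,0],
  [0,0,0,0,0,0],
])

```text
time: 6.13
tool_pos: [0.4493, -0.3598, 0.0384]
tcp_rot: [-3.08, -0.577, 0.008]
wrist_force: [-1.3, 0.9, -1.2]
finger_gap: 0.0854
finger_force: 0.0
```

Call:
carry_out([
  [0,0,0,0,0,0],
  [0,0,0,0,0,0],
  [0,0,0,0,0,0],
  [0,0,0,0,0,0],
  [0,0,0,0,0,0],
  [0,0,0,0,0,0],
  [0,0,0,0,0,0],
  [0,0,0,0,0,0],
  [0,0,0,0,0,0],
  [0,0,0,0,0,0],
], hand=0)

```text
time: 6.97
tool_pos: [0.453, -0.3635, 0.0455]
tcp_rot: [3.087, 0.573, 0.002]
wrist_force: [-0.3, 2.2, 6.2]
finger_gap: 0.0273
finger_force: 59.9
```

```bash
python3 -c "
from h import *
go([.582,.226,.19],-1.495)"
```

```text
now [ 0.453  -0.3635  0.0455] a -1.203862414240557 tilt [ 0.0017 -0.0016] F [-0.3252  2.1963  6.2109] t 6.9667
shift [ 13.2817 -20.1473  -5.8081] rows 21 each [ 0.6325 -0.9594 -0.2766]
turn z 0.13900795768036794 rows 3 each 0.04633598589345598
```

Call:
carry_out([
  [0,0,-0.5,0,0,0],
  [0,0,-0.9,0,0,0],
  [0,0,-0.9,0,0,0],
  [0,0,-0.9,0,0,0],
  [0,0,-0.9,0,0,0],
  [0,0,-0.9,0,0,0],
  [0,0,-0.85,0,0,0],
])

```text
time: 7.55
tool_pos: [0.4518, -0.3624, 0.1913]
tcp_rot: [-3.089, -0.573, 0.0]
wrist_force: [0.6, -0.1, -1.8]
finger_gap: 0.0272
finger_force: 59.3
```

Call:
carry_out([
  [0.63,-0.96,0,0,0,0],
  [0.63,-0.96,0,0,0,0],
  [0.63,-0.96,0,0,0,0],
  [0.63,-0.96,0,0,0,0],
  [0.63,-0.96,0,0,0,0],
  [0.63,-0.96,0,0,0,0],
  [0.63,-0.96,0,0,0,0],
  [0.63,-0.96,0,0,0,0],
  [0.63,-0.96,0,0,0,0],
  [0.63,-0.96,0,0,0,0],
])

```text
time: 8.38
tool_pos: [0.5127, -0.0807, 0.1901]
tcp_rot: [-3.089, -0.573, 0.001]
wrist_force: [0.6, -0.0, -1.9]
finger_gap: 0.0276
finger_force: 59.6
```

Call:
carry_out([
  [0.63,-0.96,0,0,0,0],
  [0.63,-0.96,0,0,0,0],
  [0.63,-0.96,0,0,0,0],
  [0.63,-0.96,0,0,0,0],
  [0.63,-0.96,0,0,0,0],
  [0.63,-0.96,0,0,0,0],
  [0.63,-0.96,0,0,0,0],
  [0.63,-0.96,0,0,0,0],
  [0.63,-0.96,0,0,0,0],
  [0.63,-0.96,0,0,0,0],
])

```text
time: 9.22
tool_pos: [0.5738, 0.1996, 0.1899]
tcp_rot: [3.089, 0.573, -0.001]
wrist_force: [0.6, -0.4, -1.9]
finger_gap: 0.0275
finger_force: 59.6
```

Call:
carry_out([
  [0.6,-0.9,0,0,0,0],
  [0,0,0,0,0,0.046],
  [0,0,0,0,0,0.046],
  [0,0,0,0,0,0.047],
  [0,0,0,0,0,0],
  [0,0,0,0,0,0],
])

```text
time: 9.72
tool_pos: [0.5797, 0.2245, 0.1899]
tcp_rot: [3.139, 0.123, -0.001]
wrist_force: [-1.1, -0.3, -1.4]
finger_gap: 0.027
finger_force: 59.8
```

Run:
```python
from h import *
c=snap('wrist','w3');t=snap('top','top3');
a=cv2.resize(t['img'][165:285,205:345,::-1],(700,600),interpolation=cv2.INTER_CUBIC)
cv2.imwrite('pics/top3b.png',a)
cv2.imwrite('pics/w3b.png',np.hstack([cv2.resize(c['img'][:,:,::-1],(400,300)),cv2.resize(a,(350,300))]))
go([.582,.226,.19],-1.495)
```

```text
now [0.5799 0.2244 0.19  ] a -1.4935566789045556 tilt [-0.0004 -0.0001] F [ 0.219   0.3917 -1.181 ] t 9.8167
shift [ 0.0881 -0.0559  0.    ] rows 1 each [ 0.0881 -0.0559  0.    ]
turn z 0.0006891350604264228 rows 1 each 0.0006891350604264228
```

View pics/w3b.png

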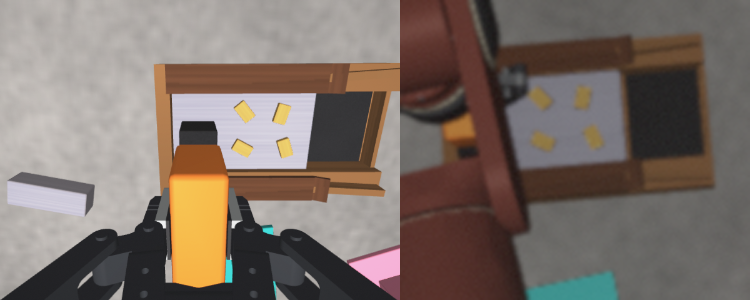

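```bash
cat > casefit.py <<'E'
from h import *
def edgepts(c,p,A,B,inn,n=60,half=9):
    """for the model edge A-B (mm) search along the image normal for the strongest plate->dark step; inn: a point inside the plate"""
    g=c['img'].astype(float).min(axis=2);g=cv2.GaussianBlur(g,(0,0),1.0)
    Rz=R.from_euler('z',p[2]).as_matrix();T=lambda q:w2px(c,np.array(q,float)/1e3@Rz.T+[p[0],p[1],0])
    t=np.linspace(.08,.92,n)[:,None];a=T(A+(np.array(B)-A)*t)
    d=a[-1]-a[0];nrm=np.array([-d[1],d[0]])/np.hypot(*d)
    if (T(inn)[0]-a.mean(0))@nrm>0:nrm=-nrm
    k=np.arange(-half,half+.01,.25);s=a[:,None]+k[None,:,None]*nrm
    v=cv2.remap(g.astype(np.float32),s[...,0].astype(np.float32),s[...,1].astype(np.float32),1)
    gr=-np.gradient(v,axis=1);i=gr.argmax(1);ok=gr.max(1)>4
    off=k[i];return t[ok,0],off[ok]
def solve(c,p,edges):
    p=np.array(p,float)
    for it in range(6):
        J=[];r=[]
        def pred(p):
            pass
        for A,B,lo in edges:
            A=np.array(A,float);B=np.array(B,float);t,o=edgepts(c,p,A,B,[lo])
            md=np.median(o);k=abs(o-md)<2.5;t,o=t[k],o[k]
            for tt in (.15,.5,.85):
                pf=np.polyfit(t,o,1) if len(t)>5 else [0,0]
                P=A+(B-A)*tt
                def pt(p):return w2px(c,R.from_euler('z',p[2]).as_matrix()@P/1e3+[p[0],p[1],0])[0]
                def ptd(p,q):return w2px(c,R.from_euler('z',p[2]).as_matrix()@q/1e3+[p[0],p[1],0])[0]
                d=ptd(p,B)-ptd(p,A);nr=np.array([-d[1],d[0]])/np.hypot(*d)
                if (ptd(p,np.array(lo,float))-pt(p))@nr>0:nr=-nr
                J.append([(pt(p+e)-pt(p))@nr/1e-4 for e in np.eye(3)*1e-4]);r.append(np.polyval(pf,tt))
        dp=np.linalg.lstsq(np.array(J),np.array(r),rcond=None)[0];p=p+dp
    res=np.array(r)-np.array(J)@dp
    return p,res
I=(0,0,36)
far=((-78,-46.5,36),(78,-46.5,36),I);near36=((-78,46.5,36),(78,46.5,36),I);near62=((-78,46.5,62.5),(78,46.5,62.5),I)
end=((-80,-44,36),(-80,44,36),I);back=((80,-44,36),(80,44,36),I)
if __name__=='__main__':
    p0=[.587,.1745,1.648]
    for n,e in (('w1',[far,near36,end]),('w1',[far,near36,end,back]),('top0',[far,near62,end]),('top1',[far,near62,end]),('w3',[far,end])):
        p,r=solve(load(n),p0,e);print(n,p,r)
E
python3 casefit.py
```

```text
w1 [0.5887 0.1741 1.6522] [-0.0828 -0.1342 -0.1825 -0.0832 -0.1325 -0.1849 -0.0019 -0.      0.0019]
w1 [0.5887 0.1743 1.6518] [-0.0821 -0.1122 -0.1421 -0.0947 -0.1127 -0.1311  0.1202  0.1348  0.1495
  0.0725  0.1022  0.1319]
top0 [0.5872 0.1728 1.6504] [ 0.3915  0.3957  0.4001  0.3525  0.3823  0.412   0.0461  0.0001 -0.0459]
top1 [0.589  0.173  1.6223] [ 0.3959 -0.2864 -0.9686  0.5686 -0.2763 -1.1214 -0.336  -0.0006  0.3345]
w3 [0.5861 0.174  1.655 ] [ 0.073  -0.0001 -0.0732  0.1361 -0.0032 -0.1418]
```

Run:
```python
from h import *
c=load('w3');s=get_state();A=rot(s['tcp_rot'])
g=c['img'][:,300:335].astype(float).mean((1,2));print(g[180:300:4].round())
for q in ((41,.1445+.03),(41,.1445),(33,.1445+.08)):
    P=s['tool_pos']+A[:,0]*q[0]/1e3;P[2]=q[1];print(q,w2px(c,P))
P=[];
go(R.from_euler('z',1.6515).as_matrix()@[.050,0,0]+[.5875,.1738,.19],1.6515-np.pi)
```

```text
[209. 210. 207. 204.  31.  32.  32.  33.  55.  55.  55.  55.  55.  84.
  84.  84.  84.  84.  85.  85.  85.  85.  85.  85.  86. 128. 152. 164.
 174. 173.]
(41, 0.1745) [[315.733  209.5168]]
(41, 0.1445) [[316.0085 193.0923]]
(33, 0.22449999999999998) [[314.9969 282.0153]]
now [0.5799 0.2244 0.19  ] a -1.4935566789045556 tilt [-0.0004 -0.0001] F [ 0.219   0.3917 -1.181 ] t 9.8167
shift [0.1394 0.0429 0.    ] rows 1 each [0.1394 0.0429 0.    ]
turn z -0.0016539502555196935 rows 1 each -0.0016539502555196935
```

Call:
carry_out([
  [0.14,0.04,0,0,0,-0.002],
  [0,0,0.8,0,0,0],
  [0,0,0.8,0,0,0],
  [0,0,0.8,0,0,0],
  [0,0,0.8,0,0,0],
  [0,0,0.6,0,0,0],
  [0,0,0.3,0,0,0],
  [0,0,0.1,0,0,0],
  [0,0,0,0,0,0],
  [0,0,0,0,0,0],
])

```text
time: 10.65
tool_pos: [0.5846, 0.2241, 0.0863]
tcp_rot: [-3.139, -0.125, -0.003]
wrist_force: [0.2, 0.1, -1.3]
finger_gap: 0.0273
finger_force: 59.9
```

Run:
```python
from h import *
go(R.from_euler('z',1.6515).as_matrix()@[-.105,0,0]+[.5875,.1738,.083],1.6515-np.pi)
```

```text
now [0.5846 0.2241 0.0863] a -1.4909226626623775 tilt [0.0019 0.0005] F [ 0.1711  0.0913 -1.3198] t 10.65
shift [-0.0416  6.2132  0.1307] rows 7 each [-0.0059  0.8876  0.0187]
turn z -0.0003963001401386502 rows 1 each -0.0003963001401386502
```

Call:
carry_out([
  [0,0,0.1,0,0,0],
  [0,0,0.03,0,0,0],
  [0,0,0,0,0,0],
])

```text
time: 10.9
tool_pos: [0.584, 0.224, 0.0825]
tcp_rot: [-3.139, -0.125, -0.002]
wrist_force: [0.0, -0.8, -1.6]
finger_gap: 0.0273
finger_force: 59.9
```

Call:
carry_out([
  [0,0.2,0,0,0,0],
  [0,0.4,0,0,0,0],
  [0,0.4,0,0,0,0],
  [0,0.4,0,0,0,0],
  [0,0.4,0,0,0,0],
  [0,0.4,0,0,0,0],
])

```text
time: 11.4
tool_pos: [0.5882, 0.1677, 0.0818]
tcp_rot: [3.139, 0.124, -0.0]
wrist_force: [0.3, 0.0, -1.1]
finger_gap: 0.0269
finger_force: 59.8
```

Call:
carry_out([
  [0,0.4,0,0,0,0],
  [0,0.4,0,0,0,0],
  [0,0.4,0,0,0,0],
  [0,0.4,0,0,0,0],
  [0,0.4,0,0,0,0],
  [0,0.4,0,0,0,0],
  [0,0.4,0,0,0,0],
  [0,0.4,0,0,0,0],
  [0,0.4,0,0,0,0],
  [0,0.4,0,0,0,0],
])

```text
time: 12.23
tool_pos: [0.5961, 0.0684, 0.0818]
tcp_rot: [3.139, 0.125, -0.0]
wrist_force: [0.1, -0.0, -1.4]
finger_gap: 0.0273
finger_force: 59.8
```

Call:
carry_out([
  [0,0,0,0,0,0],
  [0,0,-0.4,0,0,0],
  [0,0,-0.8,0,0,0],
  [0,0,-0.8,0,0,0],
  [0,0,-0.8,0,0,0],
  [0,0,-0.8,0,0,0],
  [0,0,-0.7,0,0,0],
])

```text
time: 12.82
tool_pos: [0.5963, 0.07, 0.1918]
tcp_rot: [-3.139, -0.126, -0.003]
wrist_force: [-0.3, 0.2, -1.7]
finger_gap: 0.0274
finger_force: 60.0
```

Run:
```python
from h import *
t=snap('top','top4');w=snap('wrist','w4')
p=[.5875,.1738,1.6515]
for n,c in(('top',t),('w',w)):
    hsv=cv2.cvtColor(c['img'],cv2.COLOR_RGB2HSV);m=cv2.inRange(hsv,(18,110,90),(30,255,255))
    for k in cv2.findContours(m,0,1)[0]:
        if cv2.contourArea(k)>6:
            q=inframe(p,px2w(c,cv2.minAreaRect(k)[0],.018))*1e3
            if abs(q[1])<80 and -200<q[0]<120: print(n,q,cv2.contourArea(k))
go([.452,-.362,.19],-1.204)
a=cv2.resize(t['img'][165:285,205:365,::-1],(400,300),interpolation=2);cv2.imwrite('pics/c4.png',np.hstack([cv2.resize(w['img'][:,:,::-1],(400,300)),a]))
```

```text
Traceback (most recent call last):
IndexError: index 1 is out of bounds for axis 0 with size 1
```

Run:
```python
from h import *
t=load('top4');w=load('w4')
p=[.5875,.1738,1.6515]
for n,c in(('top',t),('w',w)):
    hsv=cv2.cvtColor(c['img'],cv2.COLOR_RGB2HSV);m=cv2.inRange(hsv,(18,110,90),(30,255,255))
    for k in cv2.findContours(m,0,1)[0]:
        if cv2.contourArea(k)>6:
            q=inframe(p,px2w(c,[cv2.minAreaRect(k)[0]],.018))[0]*1e3
            if abs(q[1])<80 and -200<q[0]<120: print(n,q,cv2.contourArea(k))
go([.452,-.362,.19],-1.204)
a=cv2.resize(t['img'][165:285,205:365,::-1],(400,300),interpolation=2);cv2.imwrite('pics/c4.png',np.hstack([cv2.resize(w['img'][:,:,::-1],(400,300)),a]))
```

```text
top [-107.3312   26.1377   18.    ] 6.5
top [-83.926   11.4086  18.    ] 7.5
w [-103.5867  -26.3134   18.    ] 616.0
now [0.5985 0.07   0.1946] a -1.4903153724539353 tilt [0.0085 0.0003] F [ 0.6774 -0.3635 -0.7867] t 12.9167
shift [-7.2308 16.7535  0.1275] rows 17 each [-0.4253  0.9855  0.0075]
turn z -0.13670552042772272 rows 3 each -0.045568506809240905
```

View pics/c4.png

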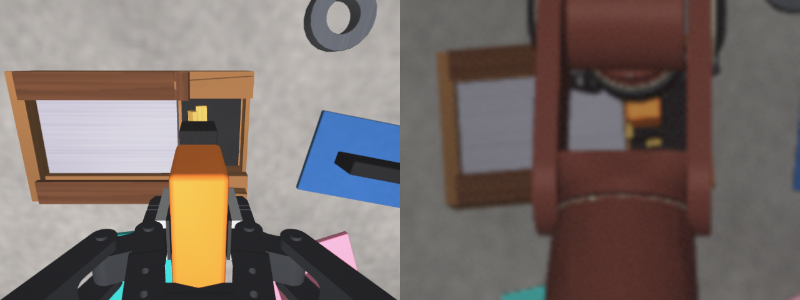

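The plate is clear and brass shows in the tray, partly hidden by the scraper. I'll move toward the scraper's place and look again.

Call:
carry_out([
  [-0.43,0.985,0,0,0,0],
  [-0.43,0.985,0,0,0,0],
  [-0.43,0.985,0,0,0,0],
  [-0.43,0.985,0,0,0,0],
  [-0.43,0.985,0,0,0,0],
  [-0.43,0.985,0,0,0,0],
  [-0.43,0.985,0,0,0,0],
  [-0.43,0.985,0,0,0,0],
  [-0.43,0.985,0,0,0,0],
  [-0.43,0.985,0,0,0,0],
])

```text
time: 13.75
tool_pos: [0.5074, -0.1851, 0.1881]
tcp_rot: [-3.138, -0.126, 0.002]
wrist_force: [0.6, 0.2, -2.1]
finger_gap: 0.0275
finger_force: 60.0
```

```bash
cat > chips.py <<'E'
from h import *
import sys
p=[.5875,.1738,1.6515]
for n in sys.argv[1:]:
    c=snap(n,n+'c%d'%(get_state()['time']*100))
    hsv=cv2.cvtColor(c['img'],cv2.COLOR_RGB2HSV);m=cv2.inRange(hsv,(16,90,80),(32,255,255))
    for k in cv2.findContours(m,0,1)[0]:
        if cv2.contourArea(k)>3:
            r=cv2.minAreaRect(k);q=inframe(p,px2w(c,[r[0]],.02))[0]*1e3
            if abs(q[1])<60 and -180<q[0]<95: print(n,q,cv2.contourArea(k),r)
E
python3 chips.py top; python3 -c "
from h import *
go([.452,-.362,.19],-1.204)"
```

```text
top [-98.4842  17.1397  20.    ] 95.5 ((301.9862060546875, 218.16554260253906), (14.616005897521973, 9.301094055175781), 4.763641834259033)
top [-103.9582  -19.7347   20.    ] 79.5 ((302.98077392578125, 203.4038543701172), (10.59027099609375, 10.001924514770508), 78.69007110595703)
now [ 0.5062 -0.1892  0.1881] a -1.4937717052914499 tilt [-0.0028 -0.0031] F [-1.336  -3.2645 -0.8862] t 13.8
shift [-2.6935  6.7237 -0.0468] rows 7 each [-0.3848  0.9605 -0.0067]
turn z -0.13835579779590665 rows 3 each -0.046118599265302214
```

Run:
```python
from h import *;import glob
c=load(glob.glob('pics/topc*.npy')[0][5:-4]);a=c['img'][185:240,265:340,::-1];cv2.imwrite('pics/z5.png',cv2.resize(a,(750,550),interpolation=2))
p=[.5875,.1738,1.6515]
for m in ((-80,0,36),(-80,0,12),(-80,-46,36),(-80,46,36),(-160,0,12)):
    print(m,(w2px(c,R.from_euler('z',p[2]).as_matrix()@np.array(m)/1e3+[p[0],p[1],0])-[265,185])*10)
```

```text
(-80, 0, 36) [[287.109 259.871]]
(-80, 0, 12) [[291.8175 274.9083]]
(-80, -46, 36) [[272.3739  76.4822]]
(-80, 46, 36) [[301.9211 444.6628]]
(-160, 0, 12) [[610.093  248.3225]]
```

View pics/z5.png

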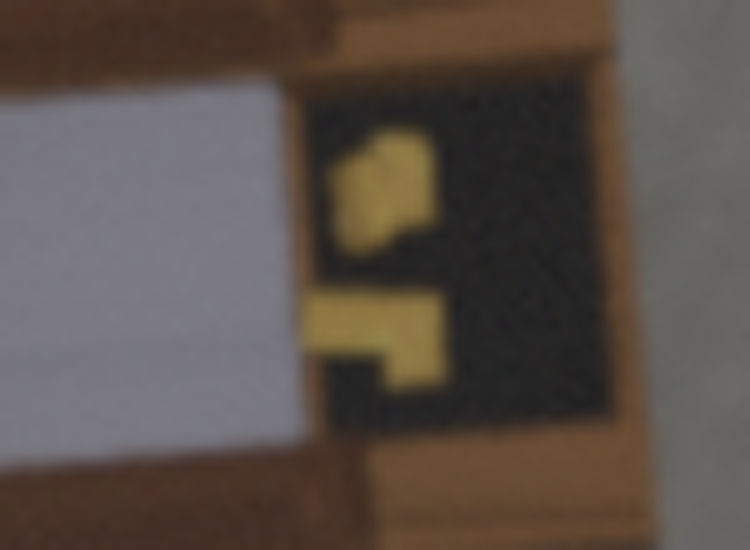

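All four chips are in the tray. The one at (345,320) touches the plate wall, but its middle is well below 31 mm. Now I'll put the scraper back.

Call:
carry_out([
  [-0.385,0.96,0,0,0,0],
  [-0.385,0.96,0,0,0,0],
  [-0.385,0.96,0,0,0,0],
  [-0.385,0.96,0,0,0,0],
  [-0.385,0.96,0,0,0,0],
  [-0.385,0.96,0,0,0,0],
  [-0.385,0.96,0,0,0,0],
  [0,0,0,0,0,-0.046],
  [0,0,0,0,0,-0.046],
  [0,0,0,0,0,-0.046],
])

```text
time: 14.63
tool_pos: [0.4542, -0.3572, 0.1879]
tcp_rot: [-3.085, -0.582, 0.001]
wrist_force: [-0.7, -0.4, -2.3]
finger_gap: 0.0277
finger_force: 60.5
```

Call:
carry_out([
  [0,0,0.9,0,0,0],
  [0,0,0.9,0,0,0],
  [0,0,0.9,0,0,0],
  [0,0,0.9,0,0,0],
  [0,0,0.9,0,0,0],
  [0,0,0.6,0,0,0],
  [0,0,0.3,0,0,0],
  [0,0,0,0,0,0],
  [0,0,0,0,0,0],
])

```text
time: 15.38
tool_pos: [0.4547, -0.3571, 0.054]
tcp_rot: [-3.088, -0.576, 0.001]
wrist_force: [-0.3, -0.8, -1.7]
finger_gap: 0.0271
finger_force: 60.5
```

Call:
carry_out([
  [0,0,0.2,0,0,0],
  [0,0,0.1,0,0,0],
  [0,0,0,0,0,0],
  [0,0,0.04,0,0,0],
  [0,0,0,0,0,0],
])

```text
time: 15.8
tool_pos: [0.4548, -0.3576, 0.0461]
tcp_rot: [3.088, 0.576, 0.0]
wrist_force: [0.4, -0.6, -1.8]
finger_gap: 0.0273
finger_force: 60.5
```

Call:
carry_out([
  [0,0,0.05,0,0,0],
  [0,0,0,0,0,0],
  [0,0,0,0,0,0],
])

```text
time: 16.05
tool_pos: [0.455, -0.3578, 0.0456]
tcp_rot: [3.088, 0.576, 0.001]
wrist_force: [-2.2, 1.8, 4.3]
finger_gap: 0.027
finger_force: 61.1
```

Call:
carry_out([
  [0,0,0,0,0,0],
  [0,0,0,0,0,0],
  [0,0,0,0,0,0],
  [0,0,0,0,0,0],
  [0,0,0,0,0,0],
  [0,0,0,0,0,0],
  [0,0,0,0,0,0],
], hand=1)

```text
time: 16.63
tool_pos: [0.4547, -0.3575, 0.0445]
tcp_rot: [-3.088, -0.576, 0.0]
wrist_force: [0.7, 0.1, 0.6]
finger_gap: 0.0854
finger_force: 0.0
```

Call:
carry_out([
  [0,0,-0.6,0,0,0],
  [0,0,-0.9,0,0,0],
  [0,0,-0.9,0,0,0],
  [0,0,-0.9,0,0,0],
  [0,0,-0.9,0,0,0],
  [0,0,-0.9,0,0,0],
])

```text
time: 17.13
tool_pos: [0.4546, -0.3574, 0.1731]
tcp_rot: [3.088, 0.576, 0.0]
wrist_force: [0.3, -1.1, -0.2]
finger_gap: 0.0854
finger_force: 0.0
```

Run:
```python
from h import *
# cover from top0: bar blob (black) and blue panel
c=load('top0');hsv=cv2.cvtColor(c['img'],cv2.COLOR_RGB2HSV)
m=cv2.inRange(hsv,(100,120,60),(120,255,255));k=max([k for k in cv2.findContours(m,0,1)[0] if cv2.pointPolygonTest(k,(370,222),False)>=0],key=cv2.contourArea)
q=np.array([[361.9,239.9],[366.6,197.4],[428.9,204.3],[424.1,246.8]])
print(px2w(c,q,.008).mean(0))
g=c['img'].max(2);bm=((g<60).astype(np.uint8));bm[:195]=0;bm[250:]=0;bm[:,:370]=0;bm[:,425:]=0
k=max(cv2.findContours(bm,0,1)[0],key=cv2.contourArea);r=cv2.minAreaRect(k);print(r,px2w(c,[r[0]],.048))
go([.5695,-.1595,.22],-.117)
```

```text
[ 0.5695 -0.1595  0.008 ]
((396.9085388183594, 220.8231658935547), (36.44240951538086, 8.282365798950195), 6.340191841125488) [[ 0.5668 -0.158   0.048 ]]
now [ 0.4546 -0.3574  0.1731] a -1.202137467880255 tilt [ 0. -0.] F [ 0.3309 -1.0696 -0.1596] t 17.1333
shift [ 7.1398 -5.7267 -1.8751] rows 8 each [ 0.8925 -0.7158 -0.2344]
turn z -0.5181149758420962 rows 9 each -0.0575683306491218
```

Call:
carry_out([
  [0.8,-0.5,-0.2,0,0,0],
  [0.8,-0.5,-0.2,0,0,0],
  [0.8,-0.5,-0.2,0,0,0],
  [0.8,-0.5,-0.2,0,0,0],
  [0.8,-0.5,-0.2,0,0,0],
  [0.8,-0.5,-0.2,0,0,0],
  [0.8,-0.5,-0.2,0,0,0],
])

```text
time: 17.72
tool_pos: [0.5543, -0.2244, 0.2073]
tcp_rot: [3.088, 0.576, 0.0]
wrist_force: [0.2, 0.2, 1.1]
finger_gap: 0.0855
finger_force: 0.0
```

Call:
carry_out([
  [0,0,0,0,0,-0.058],
  [0,0,0,0,0,-0.058],
  [0,0,0,0,0,-0.058],
  [0,0,0,0,0,-0.058],
  [0,0,0,0,0,-0.058],
  [0,0,0,0,0,-0.058],
  [0,0,0,0,0,-0.058],
  [0,0,0,0,0,-0.058],
  [0,0,0,0,0,-0.054],
  [0,0,0,0,0,0],
])

```text
time: 18.55
tool_pos: [0.5537, -0.2254, 0.2069]
tcp_rot: [-2.346, -2.089, 0.0]
wrist_force: [0.2, -0.1, 0.3]
finger_gap: 0.0849
finger_force: 0.0
```

Run:
```python
from h import *
c=snap('wrist','w6');go([.5615,-.219,.22],-.117)
hsv=cv2.cvtColor(c['img'],cv2.COLOR_RGB2HSV);m=cv2.inRange(hsv,(100,130,60),(120,255,255))
k=max(cv2.findContours(m,0,1)[0],key=cv2.contourArea);print(cv2.contourArea(k),cv2.approxPolyDP(k,4,True)[:,0].tolist())
cv2.imwrite('pics/w6b.png',cv2.resize(c['img'][:,:,::-1],(800,600),interpolation=2))
```

```text
now [ 0.5537 -0.2254  0.2069] a -0.1195373434779927 tilt [-0.0001  0.0001] F [-0.0599  0.0067  0.9852] t 18.6
shift [ 0.2895  0.2794 -0.5222] rows 1 each [ 0.2895  0.2794 -0.5222]
turn z -0.0012114922705334665 rows 1 each -0.0012114922705334665
30137.5 [[254, 2], [263, 214], [394, 214], [406, 2]]
```

View pics/w6b.png

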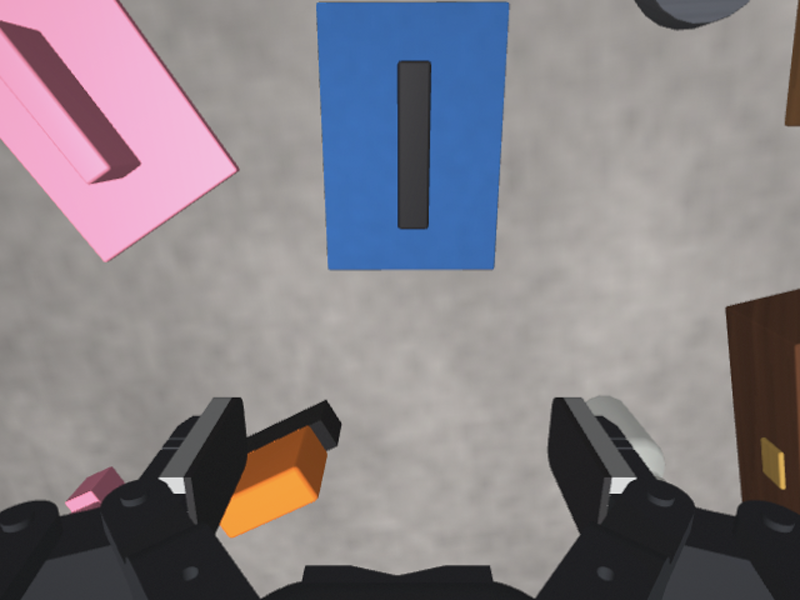

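The blue panel's corners are at (317,3), (508,3), (494,269) and (328,269) in the 800x600 view, with the bar top running from (398,61) to (428,228). The scraper is standing upright.

Run:
```python
from h import *
c=load('w6')
# image up = cover +x (yaw 1.454), image right = -y
obs=[((80,56,8),(317,3)),((80,-56,8),(508,3)),((-80,-56,8),(494,269)),((-80,56,8),(328,269)),((45,9,48),(398,61)),((45,-9,48),(431,61)),((-45,-9,48),(428.5,229)),((-45,9,48),(398,229))]
p,e,_=fit(c,[(m,(u/1.25,v/1.25)) for m,(u,v) in obs],[.5685,-.159,1.454]);print(p,p[2]-np.pi/2);print(e.max(0))
go([p[0],p[1],.22],p[2]-np.pi/2)
go([p[0],p[1],.022])
```

```text
[ 0.5719 -0.1606  1.4574] -0.11337673378318258
[1.8592 1.5996]
now [ 0.5537 -0.2254  0.2069] a -0.1195373434779927 tilt [-0.0001  0.0001] F [-0.0599  0.0067  0.9852] t 18.6
shift [ 2.6601  0.4143 -0.5222] rows 3 each [ 0.8867  0.1381 -0.1741]
turn z -0.0029414744561666586 rows 1 each -0.0029414744561666586
now [ 0.5537 -0.2254  0.2069] a -0.1195373434779927 tilt [-0.0001  0.0001] F [-0.0599  0.0067  0.9852] t 18.6
shift [2.6598 0.4153 7.3978] rows 8 each [0.3325 0.0519 0.9247]
```

Call:
carry_out([
  [0.8,0.12,0,0,0,-0.003],
  [0.9,0.14,0,0,0,0],
  [0.9,0.13,0,0,0,0],
  [0,0,0.9,0,0,0],
  [0,0,0.9,0,0,0],
  [0,0,0.9,0,0,0],
  [0,0,0.9,0,0,0],
  [0,0,0.9,0,0,0],
  [0,0,0.9,0,0,0],
  [0,0,0.9,0,0,0],
])

```text
time: 19.43
tool_pos: [0.5708, -0.1619, 0.0486]
tcp_rot: [2.344, 2.091, 0.0]
wrist_force: [0.2, 0.2, 0.1]
finger_gap: 0.0854
finger_force: 0.0
```

Call:
carry_out([
  [0,0,0.7,0,0,0],
  [0,0,0.3,0,0,0],
  [0,0,0,0,0,0],
  [0,0,0,0,0,0],
])

```text
time: 19.77
tool_pos: [0.5709, -0.162, 0.0248]
tcp_rot: [2.342, 2.093, 0.0]
wrist_force: [0.6, -0.2, 0.8]
finger_gap: 0.0851
finger_force: 0.0
```

Call:
carry_out([
  [0,0,0,0,0,0],
  [0,0,0,0,0,0],
  [0,0,0,0,0,0],
  [0,0,0,0,0,0],
  [0,0,0,0,0,0],
  [0,0,0,0,0,0],
  [0,0,0,0,0,0],
  [0,0,0,0,0,0],
  [0,0,0,0,0,0],
  [0,0,0,0,0,0],
], hand=0)

```text
time: 20.6
tool_pos: [0.5713, -0.1621, 0.0252]
tcp_rot: [2.34, 2.094, 0.001]
wrist_force: [-0.7, 0.3, 4.7]
finger_gap: 0.017
finger_force: 61.7
```

Run:
```python
from h import *
go(R.from_euler('z',1.6515).as_matrix()@[-.168,0,0]+[.5875,.1738,.12],1.6515-np.pi/2)
```

```text
now [ 0.5713 -0.1621  0.0252] a -0.11092876232563109 tilt [ 0.001  -0.0004] F [-0.6862  0.3312  4.6666] t 20.6
shift [ 6.8275  0.4415 -3.7931] rows 7 each [ 0.9754  0.0631 -0.5419]
turn z -0.091497748114366 rows 2 each -0.045748874057183
```

Call:
carry_out([
  [0,0,-0.4,0,0,0],
  [0,0,-0.9,0,0,0],
  [0,0,-0.9,0,0,0],
  [0,0,-0.9,0,0,0],
  [0,0,-0.9,0,0,0],
  [0,0,0,0,0,-0.046],
  [0,0,0,0,0,-0.045],
  [0,0,0,0,0,0],
])

```text
time: 21.27
tool_pos: [0.5701, -0.1616, 0.1244]
tcp_rot: [-2.129, -2.309, 0.001]
wrist_force: [-0.2, 0.3, -2.6]
finger_gap: 0.0167
finger_force: 60.7
```

Run:
```python
from h import *
go(R.from_euler('z',1.6515).as_matrix()@[-.168,0,0]+[.5875,.1738,.12],1.6515-np.pi/2)
```

```text
now [ 0.5701 -0.1616  0.1244] a 0.08115728470631493 tilt [-0.001   0.0004] F [-0.2013  0.3062 -2.566 ] t 21.2667
shift [6.5968 1.7779 0.176 ] rows 7 each [0.9424 0.254  0.0251]
turn z 0.00021658353798353376 rows 1 each 0.00021658353798353376
```

Call:
carry_out([
  [0.94,0.25,0,0,0,0],
  [0.94,0.25,0,0,0,0],
  [0.94,0.25,0,0,0,0],
  [0.94,0.25,0,0,0,0],
  [0.94,0.25,0,0,0,0],
  [0.94,0.25,0,0,0,0],
  [0.94,0.25,0,0,0,0],
  [0,0,0,0,0,0],
  [0,0,0,0,0,0],
])

```text
time: 22.02
tool_pos: [0.6003, 0.0067, 0.1233]
tcp_rot: [-2.129, -2.307, 0.003]
wrist_force: [0.0, -0.5, -2.9]
finger_gap: 0.017
finger_force: 60.7
```

Run:
```python
from casefit import *
go(R.from_euler('z',1.6515).as_matrix()@[-.168,0,0]+[.5875,.1738,.12],1.6515-np.pi/2)
c=snap('wrist','w7')
print(solve(c,[.5875,.1738,1.6515],[far,near36,back]))
hsv=cv2.cvtColor(c['img'],cv2.COLOR_RGB2HSV);m=cv2.inRange(hsv,(100,130,60),(120,255,255))
k=max(cv2.findContours(m,0,1)[0],key=cv2.contourArea);print(cv2.contourArea(k),cv2.approxPolyDP(k,4,True)[:,0].tolist())
s=get_state();A=rot(s['tcp_rot'])
for q in ((80,56),(80,-56)):
    P=s['tool_pos']+A@[q[0]/1e3,-q[1]/1e3,.0252-.008];print(q,w2px(c,P))
cv2.imwrite('pics/w7b.png',cv2.resize(c['img'][:,:,::-1],(800,600),interpolation=2))
```

```text
now [0.6003 0.0067 0.1233] a 0.08009375824934145 tilt [-0.0026 -0.0001] F [ 0.0129 -0.5282 -2.9123] t 22.0167
shift [-0.0169  0.0275  0.1325] rows 1 each [-0.0169  0.0275  0.1325]
turn z -0.00029121294022565076 rows 1 each -0.00029121294022565076
(array([0.5889, 0.1739, 1.6477]), array([ 0.0992, -0.6488, -1.3544, -0.0948, -0.6318, -1.2112, -0.1798,
        0.0006,  0.181 ]))
61451.0 [[164, 95], [193, 364], [204, 367], [209, 376], [234, 369], [245, 353], [254, 320], [273, 313], [277, 299], [289, 299], [287, 221], [298, 190], [340, 192], [348, 221], [346, 298], [358, 299], [363, 313], [381, 320], [390, 354], [401, 368], [427, 376], [430, 368], [442, 364], [470, 94]]
(80, 56) [[158.3496  99.8711]]
(80, -56) [[470.6453 100.2287]]
  return _methods._mean(a, axis=axis, dtype=dtype,
  ret = ret.dtype.type(ret / rcount)
```

View pics/w7b.png

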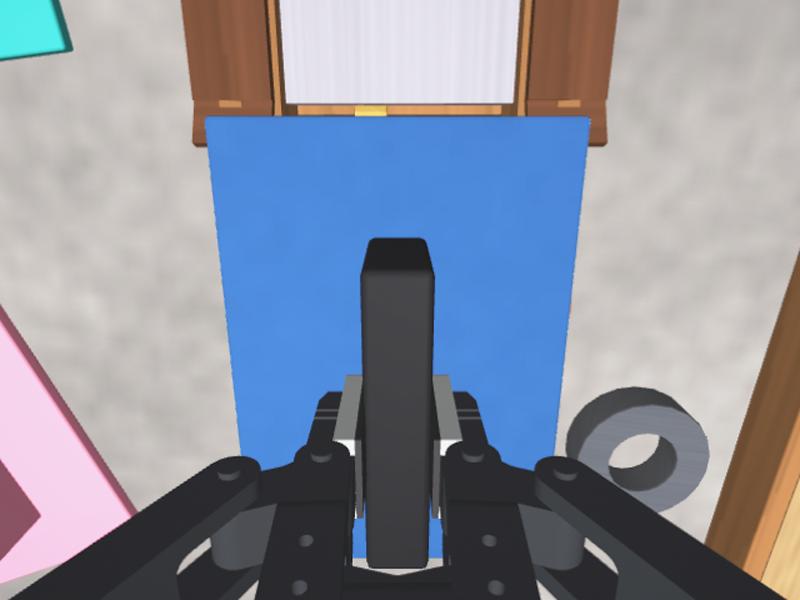

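Call:
carry_out([
  [-0.6,0.03,0,0,0,0],
  [0,0,0.6,0,0,0],
  [0,0,0.6,0,0,0],
  [0,0,0.4,0,0,0],
  [0,0,0.2,0,0,0],
  [0,0,0,0,0,0],
  [0,0,0,0,0,0],
])

```text
time: 22.65
tool_pos: [0.6032, -0.0099, 0.0795]
tcp_rot: [-2.132, -2.307, 0.0]
wrist_force: [-0.3, 0.4, -2.4]
finger_gap: 0.0165
finger_force: 60.7
```

Run:
```python
from h import *
go(R.from_euler('z',1.6515).as_matrix()@[-.183,0,0]+[.5875,.1738,.0727],1.6515-np.pi/2)
```

```text
now [ 0.6032 -0.0099  0.0795] a 0.07886436536926669 tilt [-0.0004 -0.0001] F [-0.3312  0.378  -2.3989] t 22.65
shift [ 0.0553 -0.0316  0.2722] rows 1 each [ 0.0553 -0.0316  0.2722]
turn z -0.0008782048018232232 rows 1 each -0.0008782048018232232
```

Call:
carry_out([
  [0,-0.03,0.15,0,0,0],
  [0,0,0.1,0,0,0],
  [0,0,0,0,0,0],
  [0,0,0,0,0,0],
])

```text
time: 22.98
tool_pos: [0.6025, -0.0093, 0.0735]
tcp_rot: [2.131, 2.308, 0.0]
wrist_force: [-0.4, -0.2, -2.5]
finger_gap: 0.0164
finger_force: 60.7
```

Call:
carry_out([
  [0.3,0,0,0,0,0],
  [0.3,0,0,0,0,0],
  [0.3,0,0,0,0,0],
  [0,0,0,0,0,0],
])

```text
time: 23.32
tool_pos: [0.6005, 0.0149, 0.0734]
tcp_rot: [-2.129, -2.31, -0.001]
wrist_force: [-0.2, 0.0, -3.2]
finger_gap: 0.0169
finger_force: 60.7
```

Call:
carry_out([
  [0,0,0.06,0,0,0],
  [0.3,0,0,0,0,0],
  [0.3,0,0,0,0,0],
  [0.3,0,0,0,0,0],
])

```text
time: 23.65
tool_pos: [0.5988, 0.0361, 0.0717]
tcp_rot: [-2.131, -2.308, -0.0]
wrist_force: [-0.2, -0.2, -2.3]
finger_gap: 0.0172
finger_force: 60.7
```

Call:
carry_out([
  [0.3,0,0,0,0,0],
  [0.3,0,0,0,0,0],
  [0.3,0,0,0,0,0],
  [0.3,0,0,0,0,0],
])

```text
time: 23.98
tool_pos: [0.5964, 0.0663, 0.0718]
tcp_rot: [2.131, 2.308, 0.0]
wrist_force: [1.2, -0.7, -2.6]
finger_gap: 0.0168
finger_force: 60.7
```

Run:
```python
from h import *
go(R.from_euler('z',1.6515).as_matrix()@[0,0,0]+[.5875,.1738,.0712],1.6515-np.pi/2)
```

```text
now [0.5964 0.0663 0.0718] a 0.07991442810649406 tilt [0. 0.] F [ 1.2052 -0.6798 -2.6158] t 23.9833
shift [ 4.3166 -0.0121  0.0245] rows 5 each [ 0.8633 -0.0024  0.0049]
turn z -0.0003768367762642851 rows 1 each -0.0003768367762642851
```

Call:
carry_out([
  [0.4,0,0,0,0,0],
  [0.4,0,0,0,0,0],
  [0.4,0,0,0,0,0],
  [0.4,0,0,0,0,0],
  [0.4,0,0,0,0,0],
  [0.4,0,0,0,0,0],
  [0.4,0,0,0,0,0],
  [0.4,0,0,0,0,0],
  [0.4,0,0,0,0,0],
])

```text
time: 24.73
tool_pos: [0.5892, 0.1561, 0.0718]
tcp_rot: [2.131, 2.308, -0.0]
wrist_force: [0.3, 0.7, -1.4]
finger_gap: 0.0167
finger_force: 60.7
```

Call:
carry_out([
  [0.15,0,0,0,0,0],
  [0.15,0,0,0,0,0],
  [0.1,0,0,0,0,0],
  [0.1,0,0,0,0,0],
  [0,0,0,0,0,0],
])

```text
time: 25.15
tool_pos: [0.5884, 0.1677, 0.0718]
tcp_rot: [-2.131, -2.308, -0.0]
wrist_force: [-0.4, 0.3, -2.4]
finger_gap: 0.017
finger_force: 60.7
```

Call:
carry_out([
  [0.1,0,0,0,0,0],
  [0.1,0,0,0,0,0],
  [0,0,0,0,0,0],
])

```text
time: 25.4
tool_pos: [0.5881, 0.1723, 0.0719]
tcp_rot: [2.131, 2.308, -0.0]
wrist_force: [0.1, -1.1, -3.0]
finger_gap: 0.0171
finger_force: 60.7
```

Call:
carry_out([
  [0.08,0,0,0,0,0],
  [0,0,0,0,0,0],
])

```text
time: 25.57
tool_pos: [0.5882, 0.1725, 0.0723]
tcp_rot: [2.128, 2.306, -0.005]
wrist_force: [0.6, -7.4, -1.3]
finger_gap: 0.0171
finger_force: 61.1
```

Call:
carry_out([
  [0.04,0,0.02,0,0,0],
  [0,0,0,0,0,0],
])

```text
time: 25.73
tool_pos: [0.5882, 0.1725, 0.0722]
tcp_rot: [2.128, 2.305, -0.007]
wrist_force: [-1.5, -11.8, 2.0]
finger_gap: 0.0167
finger_force: 61.3
```

Call:
carry_out([
  [0,0,0,0,0,0],
  [0,0,0,0,0,0],
  [0,0,0,0,0,0],
  [0,0,0,0,0,0],
  [0,0,0,0,0,0],
], hand=0.55)

```text
time: 26.15
tool_pos: [0.5878, 0.1758, 0.0715]
tcp_rot: [2.131, 2.308, 0.001]
wrist_force: [0.5, -0.1, 0.1]
finger_gap: 0.0466
finger_force: 0.0
```

Call:
carry_out([
  [0,0,-0.4,0,0,0],
  [0,0,-0.9,0,0,0],
  [0,0,-0.9,0,0,0],
  [0,0,-0.9,0,0,0],
  [0,0,-0.9,0,0,0],
  [0,0,-0.9,0,0,0],
  [0,0,-0.9,0,0,0],
  [-0.7,0,-0.9,0,0,0],
  [-0.9,0,0,0,0,0],
  [-0.9,0,0,0,0,0],
])

```text
time: 26.98
tool_pos: [0.5939, 0.1132, 0.2427]
tcp_rot: [2.127, 2.307, 0.007]
wrist_force: [-0.5, -0.7, -1.0]
finger_gap: 0.0469
finger_force: 0.0
```

```bash
python3 - <<'E'
from h import *
c=snap('wrist','w8');t=snap('top','top8');print(get_state()['tool_pos'],get_state()['wrist_force'])
cv2.imwrite('pics/w8b.png',cv2.resize(c['img'][:,:,::-1],(800,600),interpolation=2))
E
python3 chips.py top wrist
```

```text
[0.5932 0.1111 0.2404] [0.1033 1.1505 0.2505]
top [-113.3132   19.2388   20.    ] 8.5 ((308.0, 218.5), (7.0, 2.0), 90.0)
top [-112.8906  -21.2753   20.    ] 6.0 ((306.5, 202.5), (7.0, 1.0), 90.0)
wrist [-102.08    -21.1991   20.    ] 634.0 ((339.0, 239.0), (26.0, 30.0), 90.0)
wrist [-101.477   15.453   20.   ] 518.0 ((298.5, 238.5), (25.0, 25.0), 90.0)
```

View pics/w8b.png

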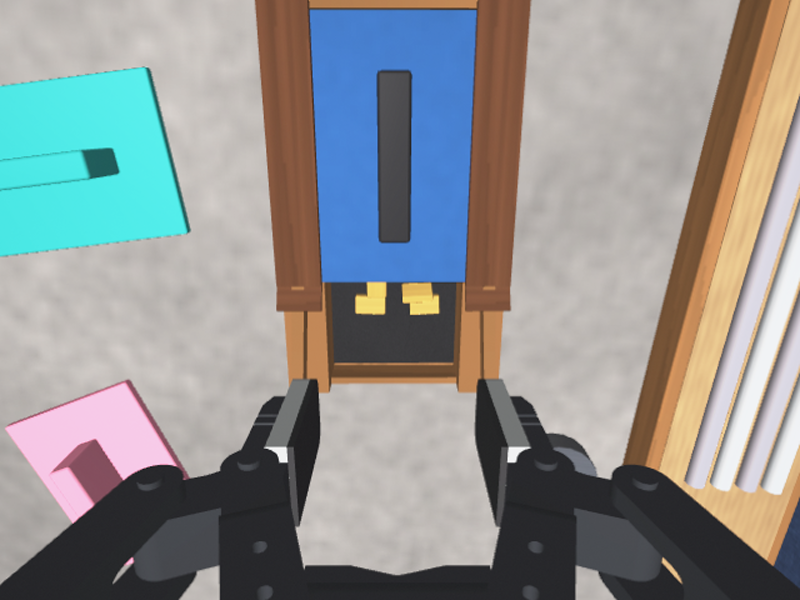

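The cover sits in the grooves against the stop, with its end edge at v≈282, and all four chips are in the tray. One numeric check before handing in.

Run:
```python
from casefit import *
c=load('w8');p=[.5875,.1738,1.6515];Rz=R.from_euler('z',p[2]).as_matrix();T=lambda m:w2px(c,Rz@np.array(m)/1e3+[p[0],p[1],0])[0]*1.25
for m in ((-80,46,54),(-80,-46,54),(-90,0,54),(80,0,54),(80,0,56),(-96,46.5,68),(-96,-46.5,68),(-45,9,94),(-45,-9,94),(45,9,94),(45,-9,94)): print(m,T(m))
```

```text
(-80, 46, 54) [320.8796 282.8304]
(-80, -46, 54) [461.2776 282.6796]
(-90, 0, 54) [391.1806 297.2566]
(80, 0, 54) [390.3466   8.3755]
(80, 0, 56) [390.3261   7.6199]
(-96, 46.5, 68) [318.3345 313.0921]
(-96, -46.5, 68) [463.7631 312.8824]
(-45, 9, 94) [374.6592 243.3692]
(-45, -9, 94) [406.6664 243.3502]
(45, 9, 94) [372.4161  69.3544]
(45, -9, 94) [407.8271  69.4088]
```

The predicted home edges (v 282.8, bar 243 to 69) match the image (282, bar 242 to 70), so I'm handing in.

```bash
python3 -c "
from workcell import *
print(sign_off())"
```

```text
the job is handed in; nothing more can be done
None
```

The job is handed in at about 27 s of the 64 s allowed: the last camera images show all four chips in the tray, the scraper upright on the bench and the blue cover home against the back stop; no verdict was returned.

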